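Put the open watch movements under their dust covers

TASK

The four open watch movements on the bench mat must not gather dust: put each one, where it stands, under the clear dust cover of its size, the smallest cover over the smallest movement and so on up to the largest over the largest. Set each cover down gently, not dropped, so that it stands flat on the mat with the movement in its middle. Do not push or knock over the movements, the eye loupe or the blue parts tin.

Things in the scene. Friction and masses are not known exactly. Their poses are not given: they have to be found in the camera images.
- cover_s: smallest dust cover: round bell of clear acrylic, open below, 43 mm outside and 38 mm inside diameter at the rim, domed above to 30 mm; on top a black knob to lift it by, a 16 mm cylinder from 30 to 49 mm above the rim (foot 21 mm wide in its lowest 3 mm). Stands upright, loose. Origin: centre of the rim plane, at the mat's surface; z up
- cover_m: second smallest dust cover: round bell of clear acrylic, open below, 60 mm outside and 55 mm inside diameter at the rim, domed above to 34 mm; on top a black knob to lift it by, a 16 mm cylinder from 34 to 53 mm above the rim (foot 21 mm wide in its lowest 3 mm). Stands upright, loose. Origin: centre of the rim plane, at the mat's surface; z up
- cover_l: second largest dust cover: round bell of clear acrylic, open below, 77 mm outside and 72 mm inside diameter at the rim, domed above to 38 mm; on top a black knob to lift it by, a 16 mm cylinder from 38 to 57 mm above the rim (foot 21 mm wide in its lowest 3 mm). Stands upright, loose. Origin: centre of the rim plane, at the mat's surface; z up
- cover_xl: largest dust cover: round bell of clear acrylic, open below, 94 mm outside and 89 mm inside diameter at the rim, domed above to 42 mm; on top a black knob to lift it by, a 16 mm cylinder from 42 to 61 mm above the rim (foot 21 mm wide in its lowest 3 mm). Stands upright, loose. Origin: centre of the rim plane, at the mat's surface; z up
- movement_s: the smallest movement, a lady's wristwatch movement (16.5 mm across, brass plate and silvery bridges) lying open in a round grey holder 22 mm in diameter and 10 mm high; 16 mm high in all. Loose on the mat. Origin: centre of the holder's underside; z up
- movement_m: the second smallest movement, a gent's wristwatch movement (29 mm across, brass plate and silvery bridges) lying open in a round grey holder 39 mm in diameter and 10 mm high; 16 mm high in all. Loose on the mat. Origin: centre of the holder's underside; z up
- movement_l: the second largest movement, a large chronograph movement (40 mm across, brass plate and silvery bridges) lying open in a round grey holder 56 mm in diameter and 10 mm high; 16 mm high in all. Loose on the mat. Origin: centre of the holder's underside; z up
- movement_xl: the largest movement, a pocket-watch movement (52 mm across, brass plate and silvery bridges) lying open in a round grey holder 73 mm in diameter and 10 mm high; 16 mm high in all. Loose on the mat. Origin: centre of the holder's underside; z up
- loupe: bystander: black eye loupe, a cup 33 mm in diameter at its wide upper end, 30 mm high, loose. Origin: centre of its underside. The mat's top surface is at height z = 3 mm everywhere that things stand
- parts_tin: bystander: low open blue tin with a few watch wheels in it, 64 mm in diameter, 24 mm high, loose. Origin: centre of its underside
Things that resemble listed ones, but are neither listed nor needed, are in the scene too. Leave any brown look-alike of the cover_l alone.

How it is judged:
At the end, for the whole second after the job is handed in: Every movement stands on the mat under the cover of its size: the axes of cover and movement less than 10 mm apart, cover and movement flat on the mat (origin less than 3 mm above the mat, tilt under 0.06 rad), released and at rest (under 0.02 m/s) (horizontal distance between cover_s and movement_s below 0.01 m and height (world z) of cover_s between 0 and 0.006 m and angle between each of cover_s, movement_s, cover_m, movement_m, cover_l, movement_l, cover_xl, movement_xl's own z axis and vertical below 0.06 rad and height (world z) of each of movement_s, cover_m, movement_m, cover_l, movement_l, cover_xl, movement_xl below 0.006 m and linear speed of each of cover_s, movement_s, cover_m, movement_m, cover_l, movement_l, cover_xl, movement_xl below 0.02 m/s and horizontal distance between cover_m and movement_m below 0.01 m and height (world z) of each of cover_m, cover_l, cover_xl above 0 m and horizontal distance between cover_l and movement_l below 0.01 m and horizontal distance between cover_xl and movement_xl below 0.01 m); the robot touches nothing.
It fails at once if a movement is pushed more than 15 mm from where it stood, or tipped by more than 0.3 rad (distance of any of movement_s, movement_m, movement_l, movement_xl from where it was at the start of the episode above 0.015 m or angle between any of movement_s, movement_m, movement_l, movement_xl's own z axis and vertical above 0.3 rad).
It fails at once if a cover is dropped over its movement: within 40 mm of the movement's centre and less than 30 mm above the bench it moves faster than 0.5 m/s ((horizontal distance between cover_s and movement_s below 0.04 m and height (world z) of cover_s below 0.03 m and linear speed of cover_s above 0.5 m/s) or (horizontal distance between cover_m and movement_m below 0.04 m and height (world z) of cover_m below 0.03 m and linear speed of cover_m above 0.5 m/s) or (horizontal distance between cover_l and movement_l below 0.04 m and height (world z) of cover_l below 0.03 m and linear speed of cover_l above 0.5 m/s) or (horizontal distance between cover_xl and movement_xl below 0.04 m and height (world z) of cover_xl below 0.03 m and linear speed of cover_xl above 0.5 m/s)).
It fails at once if the eye loupe or the blue parts tin is pushed more than 20 mm away or tipped over (distance of any of loupe, parts_tin from where it was at the start of the episode above 0.02 m or angle between any of loupe, parts_tin's own z axis and vertical above 0.5 rad).
It also fails if it takes over 99 s, if anything falls off the work surface, if the arm or the gripper's body presses on something with over 40 N, if the wrist force passes 120 N, or if a joint passes its speed limit or range.

ROBOT

A 6-joint arm with a two-finger parallel gripper is mounted at the origin on the work surface. World frame = base frame: x ahead of the robot, y to its left, z up, the work surface at z = 0. Lengths are in m, angles in rad, forces in N, time in s.
With the tool pointing down it reaches from about 0.225 to 0.875 m from the base axis. Payload 3.4 kg.
Tool frame: the origin (TCP) lies at the very end of the fingers, on their centre line; the grasp point (between the pads) lies 19 mm behind it; z points along the fingers, y is the line along which they close (so a half turn about z gives the same grasp; the last joint's range is limited). The gripper opens to 85 mm and grips with 20 to 120 N. Pads are 22 mm wide; open, the fingers measure 114 mm over their backs; the gripper's body (76 mm by 85 mm) begins 54 mm behind the grasp point. The pads swing forward as they close: fully open they stand 13 mm farther back than shut.
Start: joints at [1.055, 0.276, 1.505, -0, 1.361, -0.121], TCP at [0.221, 0.531, 0.231] pointing down, gripper open.
Joint ranges: [-2.89, 2.89], [-0.75, 2.08], [0.22, 2.7], [-1.18, 4.32], [0.11, 2.71], [-2.7, 2.7]. Speed limits (rad/s): [2.57, 2.57, 3.14, 3.14, 3.14, 3.14].

INTERFACE

Orientations are given as a unit quaternion [w, x, y, z].
In Python, from rig import manip gives the robot as it stands. The module is installed in compiled form; this text tells all that it offers.
- The arm moves only by the tool play_rows, never from a script. Its argument "motion" is a list of rows, each a list of 5 numbers: the shift along the tool's x, y, z in units of 40 mm (1.0 is 40 mm), then the turn about the tool's z in units of 10 degrees (1.0 is 10 degrees), then the finger opening in mm, from 0 to 85.4. A call has 1 to 5 rows; each row is the pose to reach, as a shift and turn from the pose commanded when the call began, along the tool's axes at that moment; what a row does not reach only later rows make up. A row lasts 1/8 s, in which the tool goes at most 62.5 mm and 10.7 degrees, less where a joint would pass 70% of its speed; a pose out of reach is approached as far as the arm can. A call with a gripper value outside its range is refused whole. The fingers move at their own pace and stop on an object; "newtons" is the grip in N (left out, the last holds). Time passes only in rows, so rows that repeat a pose let the fingers close. It gives the time, the measured TCP pose, the force, the opening and the grip force at its end, in the units of the state.
- manip.get_state(): the state, without advancing time (a new reading comes with each control period).
- manip.get_image(name): name is "scene" or "side" or "wrist"; returns a dict with "img" (400x640x3 uint8, red, green, blue), "range_z" (400x640 float32, m along the optical axis (not along the pixel's ray), 0 where there is no reading), "fx", "fy", "cx", "cy" (pixels), "R" (3x3) and "t" (3): a world point X has camera coordinates R X + t. Camera axes: x right, y down, z forward; pixel columns grow to the right and rows downward; lengths in m; the calibration is good to about 2 mm. The wrist camera is an equidistant fisheye: a pixel r from the principal point sees the ray r / f radians off the axis. A picture is of the moment at which its call begins.
- manip.sign_off(): hands the job in; it is judged then, once.
The state is a dict: "clock": time; "qpos": joint angles; "qd": joint speeds; "effort": joint torques, N m; "position": TCP position; "ee_rot": TCP orientation; "contact_force": force on the tool from outside, world axes, zero at the start; "moment": the same for the moment, N m; "width": finger opening in m; "gripper_force": force on a finger pad.
Only numpy, scipy, OpenCV 4.12 (cv2) and the standard library are available. Lean on these libraries where they do the work, as an engineer would, in place of code of your own. Each camera call takes 0.05 s, during which the arm holds its last target. There are 200 camera calls.

## Working session

There is one attempt and no reset: what is moved stays moved. The work goes in short steps, Python scripts to look and compute and a tool call to move; the robot and the scene stay as the last step left them, time stands still between calls to the robot, and variables do not carry over. Pictures are saved under pics/ and viewed, at most 14 in all, crops included, and the job is handed in when it is done.

Besides the shell and the picture viewer there is one more tool, called as name(argument=value, ...), one argument or row to a line, values as JSON. play_rows: Moves the arm, as the interface text tells. Its arguments: {"type":"object","properties":{"motion":{"type":"array","items":{"type":"array","items":{"type":"number"}}},"newtons":{"type":"number"}},"required":["motion"]}

```bash
mkdir -p pics; python3 - <<'E'
from rig import manip
import cv2, pickle
for n in ("scene","side","wrist"):
    d=manip.get_image(n); pickle.dump(d,open(f"{n}0.pkl","wb")); cv2.imwrite(f"pics/{n}0.png",d["img"][:,:,::-1])
    print(n,d["fx"],d["cx"],d["cy"],(-d["R"].T@d["t"]).round(3))
s=manip.get_state(); print(s["clock"],s["position"],s["ee_rot"],s["width"])
E
```

```text
scene 459.3159649736061 328.8036146502094 205.7262936556481 [1.17  0.572 0.702]
side 432.65035790528225 316.5065706643791 202.10051585914016 [-0.15  -0.952  0.795]
wrist 309.70691628693146 321.2403230848972 199.98445072275683 [0.151 0.561 0.373]
0.15 [0.22096457 0.53043294 0.23063611] [-2.19489720e-04  1.96115756e-01  9.80580498e-01 -6.70382614e-04] 0.0854433409676771
```

View pics/scene0.png

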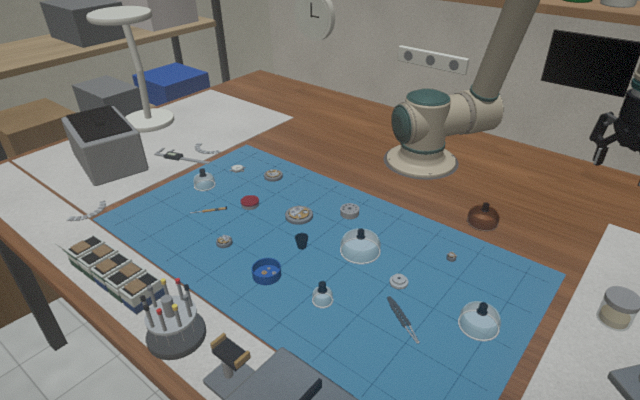

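View pics/side0.png

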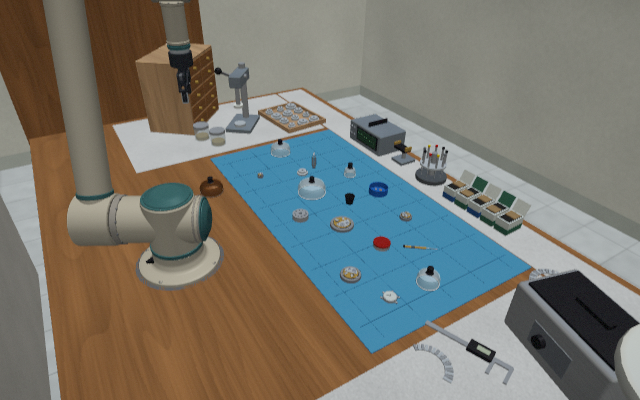

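View pics/wrist0.png

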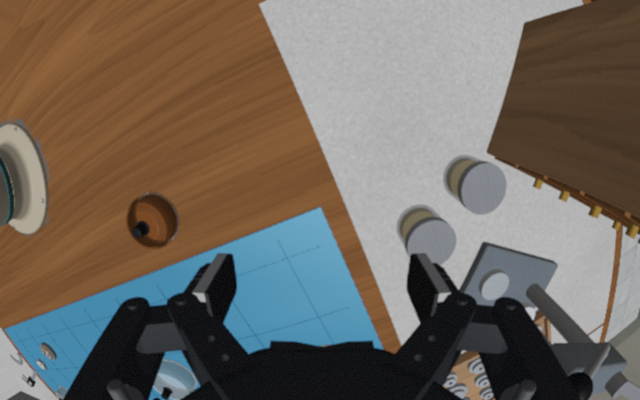

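The scene view shows four clear covers at (204,180), (361,245), (322,294) and (480,320). A brown look-alike is at (483,216). Movement-like discs are at (238,168), (273,174), (299,213), (349,210), (224,240), (399,281) and (451,257). The loupe is at (301,241) and the tin at (267,271). Next I'll measure them from depth and make one enlarged crop.

```bash
cat > h.py <<'E'
import numpy as np, cv2, pickle
from rig import manip
def world(d):
    v,u=np.mgrid[0:400,0:640].astype(float); z=d["range_z"]
    x=(u-d["cx"])/d["fx"]*z; y=(v-d["cy"])/d["fy"]*z
    return (np.stack([x,y,z],-1)-d["t"])@d["R"]
def pix(d,X):
    c=d["R"]@np.asarray(X,float)+d["t"]; return (d["fx"]*c[0]/c[2]+d["cx"],d["fy"]*c[1]/c[2]+d["cy"])
def grid(d,m,lo=(0.1,-0.6),n=(700,1300)):
    W=world(d)[m]; g=np.zeros(n,np.uint8)
    ij=((W[:,:2]-lo)*1000).round().astype(int); ok=((ij>=0)&(ij<n)).all(1)
    g[tuple(ij[ok].T)]=255; return g,W
E
python3 - <<'E'
from h import *
for n in("scene","side"):
    d=pickle.load(open(n+"0.pkl","rb")); W=world(d)
    m=(d["range_z"]>0)&(W[...,2]>0.008)&(W[...,2]<0.1)&(W[...,0]>.12)&(W[...,0]<.85)&(abs(W[...,1])<.7)
    k,l,st,c=cv2.connectedComponentsWithStats(m.astype(np.uint8))
    print(n)
    for i in range(1,k):
        if st[i,4]<15: continue
        P=W[l==i]; (cx,cy),r=cv2.minEnclosingCircle(P[:,None,:2].astype(np.float32))
        top=P[P[:,2]>np.percentile(P[:,2],99)-.004]
        print(c[i].round(),st[i,4],"c %.3f %.3f d %.0f"%(cx,cy,2000*r),"med",np.median(P,0).round(3),"top",top.mean(0).round(3), d["img"][l==i].mean(0).round())
d=pickle.load(open("scene0.pkl","rb"))
a=d["img"][150:350,190:510,::-1]
cv2.imwrite("pics/crop1.png",cv2.resize(a,(800,500),interpolation=cv2.INTER_CUBIC))
E
```

```text
scene
[116. 165.] 1655 c 0.644 -0.650 d 168 med [ 0.658 -0.623  0.059] top [ 0.656 -0.624  0.098] [95. 95. 94.]
[173. 155.] 115 c 0.473 -0.627 d 65 med [ 0.474 -0.625  0.014] top [ 0.471 -0.628  0.017] [90. 93. 92.]
[237. 168.] 75 c 0.399 -0.407 d 49 med [ 0.402 -0.403  0.014] top [ 0.403 -0.405  0.015] [150. 157. 158.]
[203. 180.] 345 c 0.523 -0.409 d 59 med [ 0.528 -0.401  0.031] top [ 0.52  -0.412  0.058] [119. 135. 142.]
[273. 174.] 173 c 0.359 -0.298 d 71 med [ 0.368 -0.286  0.016] top [ 0.365 -0.29   0.02 ] [120. 121. 120.]
[249. 201.] 217 c 0.508 -0.236 d 55 med [ 0.513 -0.231  0.021] top [ 0.508 -0.237  0.022] [114.  71.  79.]
[349. 210.] 245 c 0.375 -0.001 d 56 med [0.382 0.002 0.022] top [ 0.377 -0.001  0.023] [119. 125. 129.]
[483. 216.] 648 c 0.196 0.285 d 77 med [0.211 0.29  0.034] top [0.193 0.284 0.058] [83. 61. 49.]
[212. 209.] 54 c 0.588 -0.295 d 76 med [ 0.586 -0.294  0.01 ] top [ 0.583 -0.29   0.011] [121. 120. 110.]
[298. 214.] 398 c 0.466 -0.097 d 78 med [ 0.471 -0.094  0.016] top [ 0.467 -0.099  0.019] [123. 125. 123.]
[360. 245.] 1147 c 0.483 0.109 d 95 med [0.
[... 3265 characters left out ...]
.503 -0.241  0.02 ] top [ 0.505 -0.238  0.021] [122.  40.  39.]
[411. 246.] 16 c 0.573 -0.286 d 26 med [ 0.574 -0.285  0.009] top [ 0.573 -0.285  0.009] [106. 102.  81.]
[350. 274.] 265 c 0.360 -0.291 d 58 med [ 0.357 -0.296  0.014] top [ 0.361 -0.292  0.018] [123. 122. 114.]
[428. 278.] 439 c 0.515 -0.415 d 61 med [ 0.508 -0.421  0.032] top [ 0.517 -0.414  0.056] [113. 134. 144.]
[390. 297.] 140 c 0.401 -0.407 d 46 med [ 0.398 -0.407  0.012] top [ 0.399 -0.406  0.013] [154. 163. 165.]
[523. 326.] 1167 c 0.555 -0.650 d 108 med [ 0.56  -0.653  0.062] top [ 0.559 -0.653  0.098] [67. 68. 69.]
[481. 350.] 320 c 0.468 -0.629 d 61 med [ 0.467 -0.63   0.013] top [ 0.469 -0.63   0.014] [58. 61. 60.]
```

View pics/crop1.png

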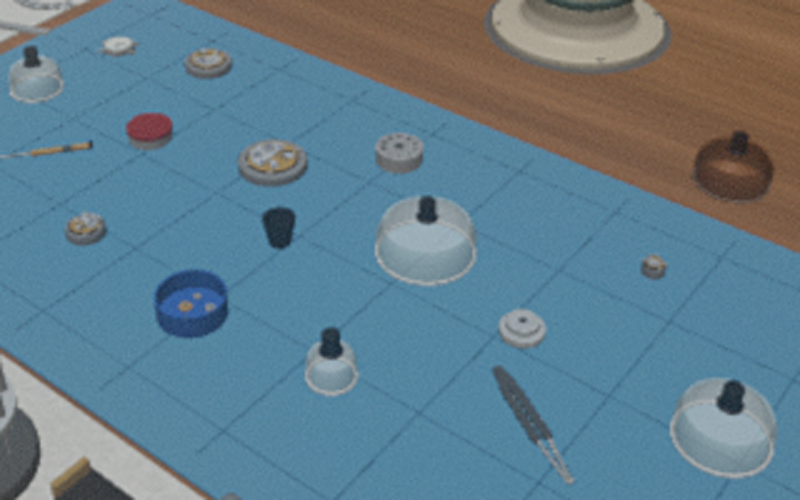

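Candidates:
- **Covers:** s is (322,294), 43 mm. m is (204,180), 59 mm with top at 57 mm. l is (480,320), 78 mm with top at 61 mm. xl is (361,245), 95 mm. Diameters and heights match the list. The brown (483,216) is the look-alike and stays untouched.
- **Movements** (brass and silver in a grey holder): s is (451,257), 22 mm. m is (224,240), 42 mm. l is (273,174), about 56 mm. xl is (299,213), about 75 mm.
- **Rejected:** the white dials at (238,168) and (399,281), the grey drilled block at (349,210) and the red-topped disc at (250,201). None of them shows brass in a holder.

The enlarged crop confirms this. I start with cover_l, turning the tool to align with the world axes.

play_rows(
  motion=[
    [-1.5,0.05,0.2,-1,50],
    [-3,0.1,0.5,-2,50],
    [-4.5,0.15,0.9,-2.26,50],
    [-6,0.2,1.3,-2.26,50],
    [-7.5,0.25,1.7,-2.26,50],
  ],
  newtons=40,
)

```text
clock: 0.78
position: [0.5035, 0.4238, 0.1625]
ee_rot: [-0.0, 0.0, 1.0, 0.0]
contact_force: [1.3, 0.6, 0.4]
width: 0.0498
gripper_force: 0.0
```

play_rows(
  motion=[
    [0,0,0,0,50],
  ],
)

```text
clock: 0.9
position: [0.5054, 0.4219, 0.1607]
ee_rot: [-0.001, 0.003, 1.0, -0.001]
contact_force: [-0.4, 0.4, 0.3]
width: 0.0497
gripper_force: 0.0
```

```bash
cat >> h.py <<'E'
def worldw(d):
    v,u=np.mgrid[0:400,0:640].astype(float); z=d["range_z"]
    a=u-d["cx"]; b=v-d["cy"]; r=np.hypot(a,b)+1e-9; th=r/d["fx"]; k=np.tan(np.minimum(th,1.5))/r
    return (np.stack([a*k*z,b*k*z,z],-1)-d["t"])@d["R"]
def pixw(d,X):
    c=d["R"]@np.asarray(X,float)+d["t"]; h=np.hypot(c[0],c[1]); r=d["fx"]*np.arctan2(h,c[2]); return (c[0]/h*r+d["cx"],c[1]/h*r+d["cy"])
def rim(d,c,R,z,n=72):
    return np.array([pixw(d,(c[0]+R*np.cos(t),c[1]+R*np.sin(t),z)) for t in np.linspace(0,2*np.pi,n)]).round().astype(int)
E
python3 - <<'E'
from h import *
d=manip.get_image("wrist"); pickle.dump(d,open("w1.pkl","wb")); s=manip.get_state(); print(s["position"],s["clock"],(-d["R"].T@d["t"]).round(3),d["R"].round(2).tolist())
im=d["img"][:,:,::-1].copy()
c=(.520,.4165)
cv2.polylines(im,[rim(d,c,.0385,.003)],1,(0,0,255),1); cv2.polylines(im,[rim(d,c,.008,.060)],1,(0,255,0),1)
W=worldw(d); m=(W[...,2]>.055)&(W[...,2]<.064)&(abs(W[...,0]-.52)<.03)&(abs(W[...,1]-.4165)<.03)&(d["range_z"]>0)
print(m.sum(),W[m].mean(0), cv2.minEnclosingCircle(W[m][:,None,:2].astype(np.float32)))
cv2.imwrite("pics/w1.png",im)
E
```

```text
[0.50314313 0.42314971 0.16160714] 0.95 [0.429 0.423 0.303] [[0.01, 1.0, -0.0], [0.95, -0.01, 0.3], [0.3, -0.01, -0.95]]
273 [0.51930932 0.41967582 0.05960887] ((0.5205032825469971, 0.41969263553619385), 0.007697608321905136)
```

View pics/w1.png

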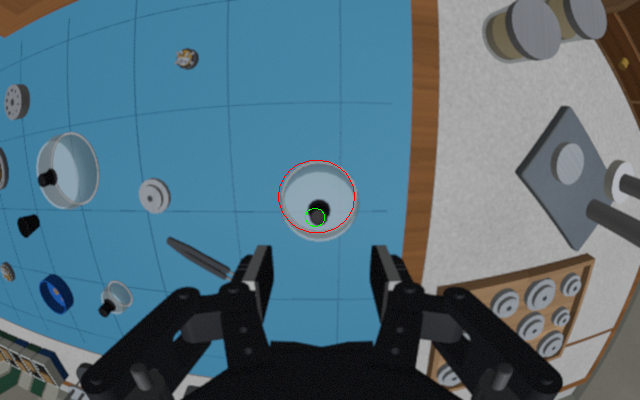

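play_rows(
  motion=[
    [-0.42,-0.11,0.4,0,50],
    [-0.42,-0.11,1.4,0,50],
    [-0.42,-0.11,2.4,0,50],
    [-0.42,-0.11,2.86,0,50],
    [-0.42,-0.11,2.86,0,50],
  ],
)

```text
clock: 1.58
position: [0.5177, 0.4202, 0.0476]
ee_rot: [-0.001, -0.0, 1.0, -0.001]
contact_force: [0.1, -0.5, 0.1]
width: 0.05
gripper_force: 0.0
```

play_rows(
  motion=[
    [0,0,0,0,0],
    [0,0,0,0,0],
    [0,0,0,0,0],
    [0,0,0,0,0],
    [0,0,0,0,0],
  ],
)

```text
clock: 2.2
position: [0.5198, 0.4211, 0.051]
ee_rot: [0.002, 0.0, 1.0, 0.001]
contact_force: [0.3, 0.3, 5.8]
width: 0.0137
gripper_force: 39.2
```

play_rows(
  motion=[
    [0,0,-0.3,0,0],
    [0,0,-0.8,0,0],
    [0,0,-0.8,0,0],
  ],
)

```text
clock: 2.58
position: [0.5199, 0.4209, 0.0829]
ee_rot: [0.002, 0.0, 1.0, 0.001]
contact_force: [-0.0, -0.2, -0.6]
width: 0.0132
gripper_force: 39.0
```

```bash
python3 - <<'E'
from h import *
s=manip.get_state(); print(s["position"],s["width"],s["gripper_force"],s["contact_force"])
d=manip.get_image("scene"); u,v=pix(d,(.52,.42,.06)); u,v=int(u),int(v); print(u,v)
d2=manip.get_image("wrist")
a=cv2.resize(d["img"][v-50:v+50,u-60:u+60,::-1],(480,400),interpolation=cv2.INTER_CUBIC)
cv2.imwrite("pics/g1.png",np.hstack([a,d2["img"][120:320,240:400,::-1].repeat(2,0).repeat(2,1)]))
E
```

```text
[0.51986222 0.42088756 0.08292231] 0.01322558878647102 38.99254381656647 [-0.02815209 -0.2298321  -0.62489273]
484 305
```

View pics/g1.png

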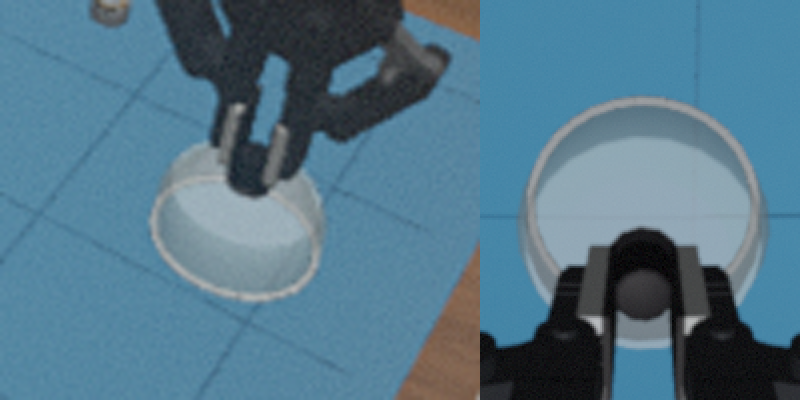

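The cover hangs in the grip on its knob, with the rim visible at about (645,220) of the crop. Now I carry it high over to movement_l and check its pose there.

play_rows(
  motion=[
    [0,0,-0.7,0,0],
    [0.15,-0.6,-1.4,0,0],
    [0.4,-1.8,-1.43,0,0],
    [0.66,-3.0,-1.43,0,0],
    [0.92,-4.2,-1.43,0,0],
  ],
)

```text
clock: 3.3
position: [0.4808, 0.2506, 0.1372]
ee_rot: [-0.001, -0.0, 1.0, -0.0]
contact_force: [0.9, -0.4, -0.6]
width: 0.0136
gripper_force: 39.1
```

play_rows(
  motion=[
    [0.26,-1.2,0,0,0],
    [0.53,-2.4,0,0,0],
    [0.79,-3.6,0,0,0],
    [1.06,-4.8,0,0,0],
    [1.32,-6,0,0,0],
  ],
)

```text
clock: 3.92
position: [0.4278, 0.0109, 0.1374]
ee_rot: [-0.001, -0.0, 1.0, 0.0]
contact_force: [0.1, -0.1, -0.6]
width: 0.0136
gripper_force: 39.1
```

play_rows(
  motion=[
    [0.26,-1.2,0,0,0],
    [0.53,-2.4,0,0,0],
    [0.79,-3.6,0,0,0],
    [1.06,-4.8,0,0,0],
    [1.32,-6,0,0,0],
  ],
)

```text
clock: 4.55
position: [0.375, -0.2288, 0.1374]
ee_rot: [-0.0, 0.0, 1.0, 0.001]
contact_force: [2.0, -0.5, -1.1]
width: 0.0134
gripper_force: 39.1
```

play_rows(
  motion=[
    [0.2,-0.8,0,0,0],
    [0.35,-1.5,0,0,0],
    [0.35,-1.5,0,0,0],
    [0.35,-1.5,0,0,0],
  ],
)

```text
clock: 5.05
position: [0.3616, -0.2866, 0.1374]
ee_rot: [-0.001, 0.0, 1.0, 0.001]
contact_force: [-0.3, 0.5, 0.1]
width: 0.0137
gripper_force: 39.2
```

```bash
cat >> h.py <<'E'
def look(name,c,R,zr,mv,Rm):
    s=manip.get_state(); print("clock",s["clock"],"pos",s["position"].round(4) if hasattr(s["position"],"round") else s["position"],s["width"],s["gripper_force"])
    d=manip.get_image("wrist"); im=d["img"][:,:,::-1].copy()
    im=cv2.resize(im,None,fx=2,fy=2,interpolation=cv2.INTER_CUBIC)
    for cc,r,z,col in((c,R,zr,(0,0,255)),(mv,Rm,.013,(0,255,255))):
        cv2.polylines(im,[2*rim(d,cc,r,z)],1,col,1)
    u,v=pixw(d,(mv[0],mv[1],.01)); u,v=int(2*u),int(2*v); print("crop origin",(u-300)/2,(v-250)/2)
    cv2.imwrite(name,im[max(v-250,0):v+250,max(u-300,0):u+300])
    W=worldw(d); m=(d["range_z"]>0)&(W[...,2]>.009)&(W[...,2]<.022)&(np.hypot(W[...,0]-mv[0],W[...,1]-mv[1])<Rm+.008)
    if m.sum()>20: print("mov",m.sum(),cv2.minEnclosingCircle(W[m][:,None,:2].astype(np.float32)))
    return d
E
python3 - <<'E'
from h import *
p=manip.get_state()["position"]
look("pics/h1.png",p[:2],.0385,p[2]-.048,(.363,-.291),.028)
E
```

```text
clock 5.05 pos [ 0.3616 -0.2866  0.1374] 0.013666389221107295 39.18306291103363
crop origin 165.0 68.0
mov 233 ((0.3432415723800659, -0.29223498702049255), 0.020701728761196136)
```

View pics/h1.png

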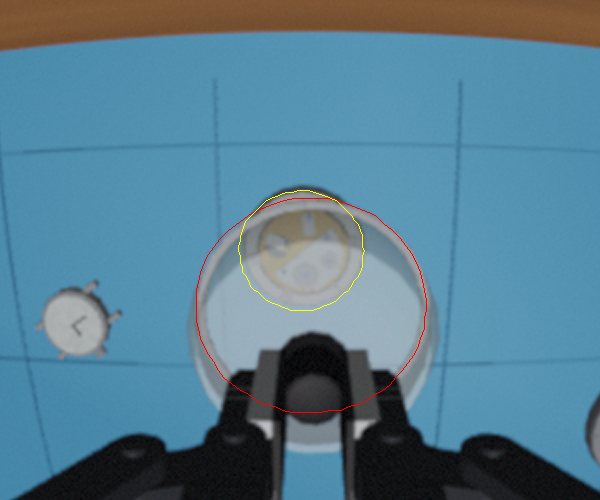

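The view shows movement_l at (302,250) of the crop through the cover. It sits exactly in my yellow prediction, and the cover rim matches the red circle, so it is not tilted. Now the slow descent.

play_rows(
  motion=[
    [-0.035,-0.11,0.3,0,0],
    [-0.035,-0.11,0.8,0,0],
    [-0.035,-0.11,1.3,0,0],
    [-0.035,-0.11,1.7,0,0],
    [-0.035,-0.11,1.9,0,0],
  ],
)

```text
clock: 5.72
position: [0.3632, -0.291, 0.0607]
ee_rot: [-0.001, -0.0, 1.0, 0.001]
contact_force: [-0.5, 0.7, -0.5]
width: 0.0135
gripper_force: 39.2
```

play_rows(
  motion=[
    [0,0,0.1,0,0],
    [0,0,0.16,0,0],
    [0,0,0.2,0,0],
    [0,0,0.2,0,0],
  ],
)

```text
clock: 6.22
position: [0.3636, -0.2922, 0.0543]
ee_rot: [0.0, 0.0, 1.0, -0.0]
contact_force: [0.0, 1.6, -0.5]
width: 0.0135
gripper_force: 39.2
```

play_rows(
  motion=[
    [0,0,0.05,0,0],
    [0,0,0.08,0,0],
    [0,0,0.08,0,0],
  ],
)

```text
clock: 6.6
position: [0.3634, -0.2922, 0.051]
ee_rot: [-0.0, 0.0, 1.0, -0.0]
contact_force: [-1.1, -0.5, 1.3]
width: 0.0137
gripper_force: 39.4
```

play_rows(
  motion=[
    [0,0,0,0,20],
    [0,0,0,0,40],
    [0,0,0,0,50],
    [0,0,-0.3,0,50],
    [0,0,-1,0,50],
  ],
)

```text
clock: 7.22
position: [0.3629, -0.2914, 0.091]
ee_rot: [-0.001, 0.0, 1.0, 0.001]
contact_force: [0.5, -0.2, -0.4]
width: 0.0499
gripper_force: 0.0
```

play_rows(
  motion=[
    [-0.4,-0.3,-1,0,50],
    [-1.3,-1,-1.4,0,50],
    [-2.3,-1.8,-1.4,0,50],
    [-3.3,-2.6,-1.4,0,50],
    [-3.3,-2.6,-1.4,0,50],
  ],
)

```text
clock: 7.85
position: [0.4982, -0.3987, 0.147]
ee_rot: [0.001, 0.0, 1.0, -0.001]
contact_force: [-0.4, 0.5, -0.5]
width: 0.0498
gripper_force: 0.0
```

```bash
python3 - <<'E'
from h import *
manip.get_image("side")
s=manip.get_state(); print(s["clock"],s["position"],s["contact_force"])
d=manip.get_image("wrist"); W=worldw(d); c=(.5185,-.413)
def rep(n,c,lo,hi,r):
    m=(d["range_z"]>0)&(W[...,2]>lo)&(W[...,2]<hi)&(np.hypot(W[...,0]-c[0],W[...,1]-c[1])<r)
    print(n,m.sum(),W[m].mean(0).round(4),cv2.minEnclosingCircle(W[m][:,None,:2].astype(np.float32)) if m.sum() else 0)
rep("knob m",c,.05,.062,.025); rep("knob l",(.363,-.292),.053,.065,.025); rep("mov m",(.6575,-.166),.008,.022,.03)
im=d["img"][:,:,::-1].copy()
for cc,r,z in((c,.03,.003),(c,.008,.056),((.363,-.292),.0385,.003),((.363,-.291),.028,.013),((.363,-.292),.008,.06)): cv2.polylines(im,[rim(d,cc,r,z)],1,(0,0,255),1)
e=manip.get_image("scene"); u,v=map(int,pix(e,(.363,-.292,.03)))
cv2.imwrite("pics/h2.png",np.hstack([im,cv2.resize(e["img"][v-30:v+30,u-12:u+12,::-1],(160,400),interpolation=cv2.INTER_CUBIC)]))
E
```

```text
7.9 [ 0.49622412 -0.39680336  0.14680228] [0.59665747 0.31217092 0.44290262]
knob m 292 [ 0.5177 -0.4112  0.0555] ((0.5217021703720093, -0.41088807582855225), 0.007291930261999369)
knob l 312 [ 0.3649 -0.293   0.0591] ((0.3644651174545288, -0.29226499795913696), 0.008689125999808311)
mov m 335 [ 0.6511 -0.1654  0.0143] ((0.6565058827400208, -0.16410371661186218), 0.020478080958127975)
```

View pics/h2.png

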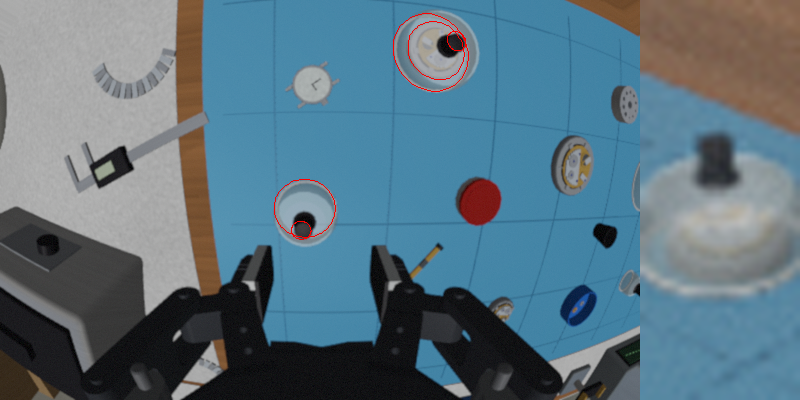

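Cover_l stands flat with the movement centred, with knob and rim on the prediction at (440,50). The cover_m knob is at (304,224), 2 mm from the prediction. Next I grasp cover_m.

play_rows(
  motion=[
    [-0.58,-0.38,0.4,0,50],
    [-0.58,-0.38,1.3,0,50],
    [-0.58,-0.38,2.2,0,50],
    [-0.58,-0.38,2.54,0,50],
    [-0.58,-0.38,2.54,0,50],
  ],
)

```text
clock: 8.62
position: [0.5179, -0.4107, 0.0452]
ee_rot: [-0.001, 0.0, 1.0, 0.001]
contact_force: [0.3, -0.1, -1.0]
width: 0.05
gripper_force: 0.0
```

play_rows(
  motion=[
    [0,0,0,0,20],
    [0,0,0,0,0],
    [0,0,0,0,0],
    [0,0,0,0,0],
  ],
)

```text
clock: 9.12
position: [0.5194, -0.412, 0.0471]
ee_rot: [0.001, 0.0, 1.0, -0.001]
contact_force: [-0.6, 0.2, 7.0]
width: 0.0137
gripper_force: 39.1
```

play_rows(
  motion=[
    [0,0,-0.3,0,0],
    [0,0,-1,0,0],
    [0,0,-2,0,0],
    [0,0,-2.2,0,0],
  ],
)

```text
clock: 9.62
position: [0.5201, -0.4128, 0.1369]
ee_rot: [0.002, 0.0, 1.0, -0.002]
contact_force: [0.3, 0.3, -1.2]
width: 0.0135
gripper_force: 39.0
```

play_rows(
  motion=[
    [-0.4,0.7,0,0,0],
    [-1.05,1.85,0,0,0],
    [-1.7,3.0,0,0,0],
    [-2.35,4.15,0,0,0],
    [-3.0,5.3,0,0,0],
  ],
)

```text
clock: 10.25
position: [0.6388, -0.1977, 0.1324]
ee_rot: [-0.001, 0.0, 1.0, 0.0]
contact_force: [1.4, 0.3, -0.0]
width: 0.0137
gripper_force: 39.1
```

play_rows(
  motion=[
    [-0.35,0.65,0,0,0],
    [-0.44,0.86,0,0,0],
    [-0.44,0.86,0,0,0],
    [-0.44,0.86,0,0,0],
  ],
)

```text
clock: 10.75
position: [0.6556, -0.1664, 0.1331]
ee_rot: [-0.0, 0.001, 1.0, -0.0]
contact_force: [-0.5, -0.9, -0.6]
width: 0.0141
gripper_force: 39.1
```

```bash
python3 - <<'E'
from h import *
p=manip.get_state()["position"]
look("pics/h3.png",p[:2],.030,p[2]-.044,(.6575,-.1655),.0195)
E
```

```text
clock 10.75 pos [ 0.6556 -0.1664  0.1331] 0.01410129411394052 39.06699478626251
crop origin 171.5 69.5
mov 168 ((0.6469501852989197, -0.16348311305046082), 0.015182838775217533)
```

View pics/h3.png

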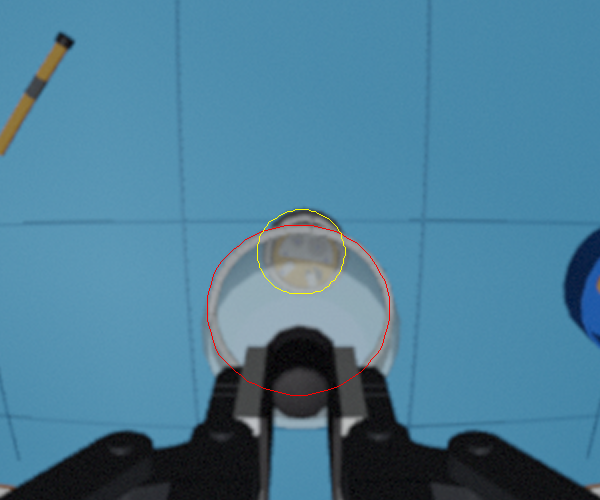

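The movement sits at (303,251) of the crop, on the prediction, and the cover is upright and centred at column 300. Descending.

play_rows(
  motion=[
    [-0.06,0.02,0.3,0,0],
    [-0.06,0.02,0.8,0,0],
    [-0.06,0.02,1.3,0,0],
    [-0.06,0.02,1.7,0,0],
    [-0.06,0.02,1.9,0,0],
  ],
)

```text
clock: 11.42
position: [0.658, -0.1643, 0.0558]
ee_rot: [-0.001, 0.0, 1.0, 0.0]
contact_force: [0.4, -0.5, 0.7]
width: 0.0137
gripper_force: 39.1
```

play_rows(
  motion=[
    [0,0,0.1,0,0],
    [0,0,0.16,0,0],
    [0,0,0.2,0,0],
    [0,0,0.22,0,0],
    [0,0,0.22,0,0],
  ],
)

```text
clock: 12.05
position: [0.6589, -0.1642, 0.0487]
ee_rot: [0.0, 0.0, 1.0, -0.0]
contact_force: [-0.2, 0.2, -1.0]
width: 0.0138
gripper_force: 39.1
```

play_rows(
  motion=[
    [0,0,0.04,0,0],
    [0,0,0.07,0,0],
    [0,0,0.07,0,0],
  ],
)

```text
clock: 12.42
position: [0.6589, -0.1641, 0.0471]
ee_rot: [0.0, 0.0, 1.0, -0.0]
contact_force: [-1.2, 1.1, 5.7]
width: 0.0133
gripper_force: 39.7
```

play_rows(
  motion=[
    [0,0,0,0,20],
    [0,0,0,0,40],
    [0,0,0,0,50],
    [0,0,-0.3,0,50],
    [0,0,-1,0,50],
  ],
)

```text
clock: 13.05
position: [0.6578, -0.1639, 0.0852]
ee_rot: [-0.001, 0.0, 1.0, 0.001]
contact_force: [-0.6, 0.2, -0.1]
width: 0.0503
gripper_force: 0.0
```

play_rows(
  motion=[
    [0,0,-1.2,0,50],
    [0.1,1.3,-1.5,0,50],
    [0.2,2.6,-1.5,0,50],
    [0.4,3.9,-1.5,0,50],
    [0.5,5.2,-1.5,0,50],
  ],
)

```text
clock: 13.68
position: [0.6386, 0.0453, 0.1469]
ee_rot: [0.001, 0.0, 1.0, 0.0]
contact_force: [0.8, -0.0, -0.1]
width: 0.0503
gripper_force: 0.0
```

play_rows(
  motion=[
    [0,1.3,0,0,50],
    [0,2.3,0,0,50],
    [0,2.3,0,0,50],
    [0,2.3,0,0,50],
  ],
)

```text
clock: 14.18
position: [0.639, 0.1355, 0.1462]
ee_rot: [0.0, -0.0, 1.0, -0.0]
contact_force: [-1.1, 0.0, 0.3]
width: 0.0501
gripper_force: 0.0
```

```bash
cat >> h.py <<'E'
def rep(d,n,c,lo,hi,r):
    W=worldw(d)
    m=(d["range_z"]>0)&(W[...,2]>lo)&(W[...,2]<hi)&(np.hypot(W[...,0]-c[0],W[...,1]-c[1])<r)
    print(n,m.sum(),W[m].mean(0).round(4),cv2.minEnclosingCircle(W[m][:,None,:2].astype(np.float32)) if m.sum() else 0)
E
python3 - <<'E'
from h import *
d=manip.get_image("wrist"); s=manip.get_state(); print(s["clock"],s["position"])
rep(d,"knob s",(.656,.1375),.045,.058,.025); rep(d,"knob m",(.6585,-.165),.05,.062,.025); rep(d,"mov s",(.373,.286),.008,.022,.02); rep(d,"mov xl",(.464,-.0995),.008,.022,.04);rep(d,"knob xl",(.4805,.107),.058,.07,.025)
im=d["img"][:,:,::-1].copy()
for cc,r,z in(((.656,.1375),.0215,.003),((.656,.1375),.008,.052),((.6585,-.165),.03,.003),((.6575,-.1655),.0195,.013),((.6585,-.165),.008,.056)): cv2.polylines(im,[rim(d,cc,r,z)],1,(0,0,255),1)
e=manip.get_image("side"); u,v=map(int,pix(e,(.6585,-.165,.03)))
cv2.imwrite("pics/h4.png",np.hstack([im,cv2.resize(e["img"][v-30:v+30,u-12:u+12,::-1],(160,400),interpolation=cv2.INTER_CUBIC)]))
E
```

```text
14.225 [0.6389987  0.1349104  0.14612019]
knob s 285 [0.656  0.1403 0.0514] ((0.656906247138977, 0.14025959372520447), 0.008024409413337708)
knob m 128 [ 0.6575 -0.1607  0.0548] ((0.6585139036178589, -0.16223333775997162), 0.008321847766637802)
mov s 0 [nan nan nan] 0
mov xl 2478 [ 0.4668 -0.0908  0.0147] ((0.4647945463657379, -0.09559916704893112), 0.03692412003874779)
knob xl 155 [0.4847 0.1097 0.0632] ((0.48193085193634033, 0.10942588001489639), 0.007870537228882313)h.py:35: RuntimeWarning: Mean of empty slice.
  print(n,m.sum(),W[m].mean(0).round(4),cv2.minEnclosingCircle(W[m][:,None,:2].astype(np.float32)) if m.sum() else 0)
  ret = um.true_divide(
```

View pics/h4.png

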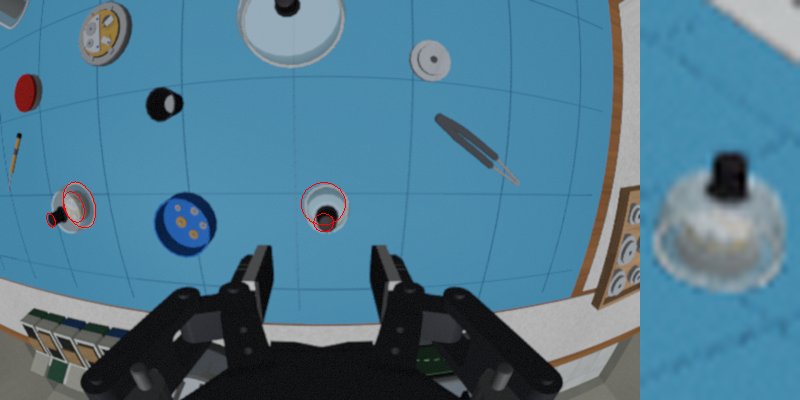

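Cover_m stands flat over its movement at (75,207). The cover_s knob is at (326,217), matching the prediction. Next I grasp cover_s, lift it and carry it to (0.373, 0.286).

play_rows(
  motion=[
    [-0.43,0.11,0.4,0,50],
    [-0.43,0.11,1.3,0,50],
    [-0.43,0.11,2.2,0,50],
    [-0.43,0.11,2.58,0,50],
    [-0.43,0.11,2.58,0,50],
  ],
)

```text
clock: 14.9
position: [0.6558, 0.1397, 0.0408]
ee_rot: [-0.001, 0.001, 1.0, -0.0]
contact_force: [-0.4, 0.1, 0.5]
width: 0.05
gripper_force: 0.0
```

play_rows(
  motion=[
    [0,0,0,0,20],
    [0,0,0,0,0],
    [0,0,0,0,0],
    [0,0,0,0,0],
  ],
)

```text
clock: 15.4
position: [0.6573, 0.1402, 0.0442]
ee_rot: [0.002, 0.0, 1.0, 0.0]
contact_force: [0.7, -0.6, 5.3]
width: 0.0132
gripper_force: 39.4
```

play_rows(
  motion=[
    [0,0,-0.3,0,0],
    [0,0,-1,0,0],
    [0,0,-2,0,0],
    [0,0,-2.2,0,0],
  ],
)

```text
clock: 15.9
position: [0.6577, 0.1406, 0.134]
ee_rot: [0.003, 0.0, 1.0, 0.0]
contact_force: [-0.1, 0.8, 0.2]
width: 0.0132
gripper_force: 39.1
```

play_rows(
  motion=[
    [0.6,0.3,0,0,0],
    [1.7,0.85,0,0,0],
    [2.8,1.4,0,0,0],
    [3.9,2.0,0,0,0],
    [5.0,2.55,0,0,0],
  ],
)

```text
clock: 16.52
position: [0.4537, 0.2427, 0.1297]
ee_rot: [-0.001, 0.0, 1.0, -0.0]
contact_force: [-0.3, 1.1, -1.5]
width: 0.0134
gripper_force: 39.1
```

play_rows(
  motion=[
    [1.1,0.55,0,0,0],
    [1.9,0.95,0,0,0],
    [2.12,1.09,0,0,0],
    [2.12,1.09,0,0,0],
    [2.12,1.09,0,0,0],
  ],
)

```text
clock: 17.15
position: [0.3726, 0.2857, 0.1304]
ee_rot: [0.0, 0.0, 1.0, -0.0]
contact_force: [0.5, 0.7, -0.7]
width: 0.0135
gripper_force: 39.1
```

```bash
python3 - <<'E'
from h import *
p=manip.get_state()["position"]
look("pics/h5.png",p[:2],.0215,p[2]-.041,(.373,.286),.011)
E
```

```text
clock 17.15 pos [0.3726 0.2857 0.1304] 0.013476703510763516 39.07247543334961
crop origin 171.0 68.5
mov 311 ((0.3716774880886078, 0.28960466384887695), 0.011505471542477608)
```

View pics/h5.png

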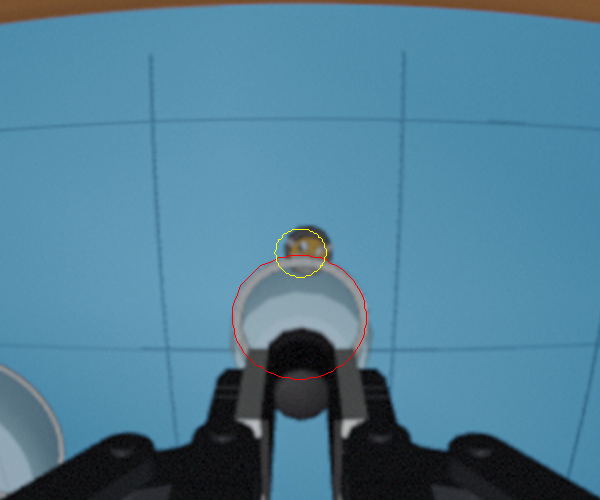

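The movement sits at (308,248) of the crop, about 2.5 mm in +y from the prediction. I add that correction and descend.

play_rows(
  motion=[
    [0.01,0.07,0.1,0,0],
    [0.01,0.07,0.5,0,0],
    [0.01,0.07,1.1,0,0],
    [0.01,0.07,1.6,0,0],
    [0.01,0.07,1.9,0,0],
  ],
)

```text
clock: 17.82
position: [0.3709, 0.2883, 0.0533]
ee_rot: [-0.001, 0.001, 1.0, -0.0]
contact_force: [0.1, -0.2, 0.2]
width: 0.0135
gripper_force: 39.1
```

play_rows(
  motion=[
    [0,0,0.1,0,0],
    [0,0,0.16,0,0],
    [0,0,0.2,0,0],
    [0,0,0.23,0,0],
    [0,0,0.23,0,0],
  ],
)

```text
clock: 18.45
position: [0.371, 0.2888, 0.0455]
ee_rot: [0.0, 0.0, 1.0, 0.0]
contact_force: [-0.8, -0.8, 0.2]
width: 0.0134
gripper_force: 39.1
```

play_rows(
  motion=[
    [0,0,0.03,0,0],
    [0,0,0.05,0,0],
    [0,0,0.05,0,0],
  ],
)

```text
clock: 18.82
position: [0.371, 0.2887, 0.0441]
ee_rot: [0.0, 0.0, 1.0, 0.0]
contact_force: [-1.0, -1.2, 7.1]
width: 0.0135
gripper_force: 39.9
```

play_rows(
  motion=[
    [0,0,0,0,20],
    [0,0,0,0,40],
    [0,0,0,0,50],
    [0,0,-0.3,0,50],
    [0,0,-1,0,50],
  ],
)

```text
clock: 19.45
position: [0.3701, 0.2882, 0.0833]
ee_rot: [-0.001, 0.0, 1.0, -0.001]
contact_force: [0.4, 0.6, 1.1]
width: 0.0499
gripper_force: 0.0
```

play_rows(
  motion=[
    [0,0,-1.2,0,50],
    [-0.5,-1.0,-1.8,0,50],
    [-1.1,-2.2,-1.8,0,50],
    [-1.7,-3.4,-1.8,0,50],
    [-2.2,-4.5,-1.8,0,50],
  ],
)

```text
clock: 20.08
position: [0.4598, 0.1071, 0.1564]
ee_rot: [0.001, 0.0, 1.0, 0.0]
contact_force: [-0.0, -0.7, -0.1]
width: 0.0502
gripper_force: 0.0
```

play_rows(
  motion=[
    [0,0,0,0,50],
    [0,0,0,0,50],
  ],
)

```text
clock: 20.32
position: [0.4585, 0.1089, 0.1557]
ee_rot: [-0.0, 0.001, 1.0, 0.0]
contact_force: [0.0, 0.9, 0.5]
width: 0.05
gripper_force: 0.0
```

```bash
python3 - <<'E'
from h import *
d=manip.get_image("wrist"); s=manip.get_state(); print(s["clock"],s["position"])
rep(d,"knob s",(.371,.2887),.045,.058,.025); rep(d,"mov xl",(.464,-.0975),.008,.022,.04);rep(d,"knob xl",(.4805,.108),.058,.07,.025)
im=d["img"][:,:,::-1].copy()
for cc,r,z in(((.481,.109),.047,.003),((.481,.109),.008,.064),((.371,.2887),.0215,.003),((.372,.2885),.011,.013),((.464,-.098),.0365,.013)): cv2.polylines(im,[rim(d,cc,r,z)],1,(0,0,255),1)
e=manip.get_image("scene"); u,v=map(int,pix(e,(.371,.287,.03)))
cv2.imwrite("pics/h6.png",np.hstack([im,cv2.resize(e["img"][v-30:v+30,u-12:u+12,::-1],(160,400),interpolation=cv2.INTER_CUBIC)]))
E
```

```text
20.375 [0.45826238 0.10935085 0.15555039]
knob s 224 [0.3716 0.287  0.0508] ((0.3716038763523102, 0.2885169982910156), 0.008153135888278484)
mov xl 2610 [ 0.4624 -0.0913  0.0147] ((0.46430474519729614, -0.09545257687568665), 0.03704226389527321)
knob xl 287 [0.4786 0.1089 0.0636] ((0.479294091463089, 0.10912316292524338), 0.008214825764298439)
```

View pics/h6.png

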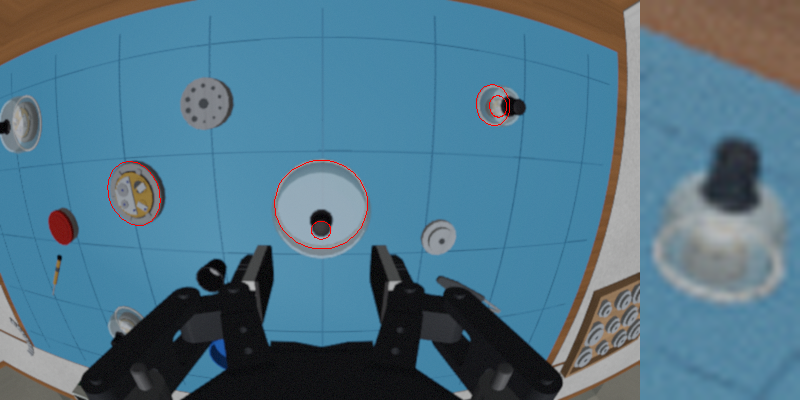

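Cover_s stands over its movement at (497,104). The cover_xl knob is at (321,222) and movement_xl at (136,192), both on prediction. Grasping cover_xl.

play_rows(
  motion=[
    [-0.54,0,0.4,0,50],
    [-0.54,0,1.3,0,50],
    [-0.54,0,2.2,0,50],
    [-0.54,0,2.54,0,50],
    [-0.54,0,2.54,0,50],
  ],
)

```text
clock: 21.05
position: [0.4798, 0.1094, 0.0533]
ee_rot: [-0.001, -0.001, 1.0, 0.0]
contact_force: [0.1, -0.7, 0.9]
width: 0.0498
gripper_force: 0.0
```

play_rows(
  motion=[
    [0,0,0,0,20],
    [0,0,0,0,0],
    [0,0,0,0,0],
    [0,0,0,0,0],
  ],
)

```text
clock: 21.55
position: [0.4815, 0.1089, 0.0551]
ee_rot: [0.001, 0.0, 1.0, 0.0]
contact_force: [-0.8, 1.6, 6.4]
width: 0.0134
gripper_force: 39.1
```

play_rows(
  motion=[
    [0,0,-0.3,0,0],
    [0,0,-1,0,0],
    [0,0,-2,0,0],
    [0,0,-2.2,0,0],
  ],
)

```text
clock: 22.05
position: [0.4822, 0.1087, 0.1447]
ee_rot: [0.003, 0.0, 1.0, 0.0]
contact_force: [-0.1, 0.1, -0.3]
width: 0.0136
gripper_force: 39.0
```

play_rows(
  motion=[
    [0.05,-0.6,0,0,0],
    [0.15,-1.7,0,0,0],
    [0.25,-2.9,0,0,0],
    [0.35,-4.1,0,0,0],
    [0.4,-4.9,0,0,0],
  ],
)

```text
clock: 22.68
position: [0.4633, -0.0891, 0.1411]
ee_rot: [-0.001, 0.001, 1.0, 0.0]
contact_force: [0.1, -0.4, -0.3]
width: 0.0137
gripper_force: 39.1
```

play_rows(
  motion=[
    [0,-0.2,0,0,0],
    [0,-0.2,0,0,0],
    [0,-0.2,0,0,0],
  ],
)

```text
clock: 23.05
position: [0.4641, -0.0942, 0.1415]
ee_rot: [-0.0, -0.0, 1.0, 0.0]
contact_force: [0.7, -0.4, -0.9]
width: 0.0132
gripper_force: 39.2
```

```bash
python3 - <<'E'
from h import *
p=manip.get_state()["position"]
look("pics/h7.png",p[:2],.047,p[2]-.053,(.4635,-.097),.0365)
E
```

```text
clock 23.05 pos [ 0.4641 -0.0942  0.1415] 0.013209459349731837 39.15842950344086
crop origin 167.0 64.5
```

View pics/h7.png

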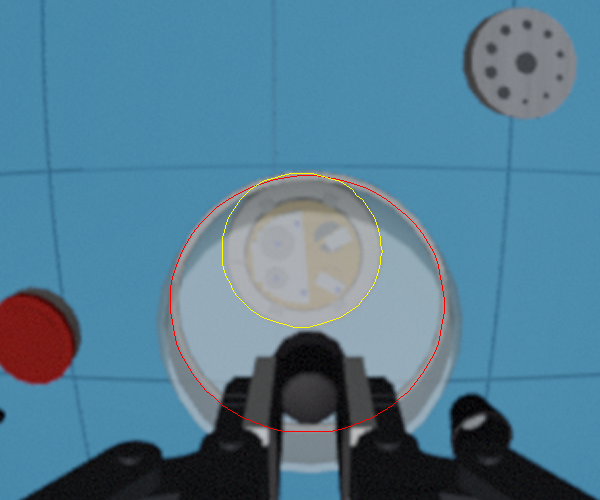

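The movement is centred at (303,253) in the yellow circle, and the cover is upright. Descending with a 2.4 mm y correction.

play_rows(
  motion=[
    [0,-0.06,0.1,0,0],
    [0,-0.06,0.5,0,0],
    [0,-0.06,1.1,0,0],
    [0,-0.06,1.6,0,0],
    [0,-0.06,1.9,0,0],
  ],
)

```text
clock: 23.72
position: [0.4639, -0.0972, 0.0646]
ee_rot: [-0.001, -0.0, 1.0, 0.0]
contact_force: [0.9, 0.2, -0.2]
width: 0.0134
gripper_force: 39.2
```

play_rows(
  motion=[
    [0,0,0.1,0,0],
    [0,0,0.16,0,0],
    [0,0,0.2,0,0],
    [0,0,0.22,0,0],
    [0,0,0.22,0,0],
  ],
)

```text
clock: 24.35
position: [0.4645, -0.0978, 0.0571]
ee_rot: [0.0, 0.0, 1.0, -0.0]
contact_force: [0.4, -0.7, -0.9]
width: 0.0136
gripper_force: 39.2
```

play_rows(
  motion=[
    [0,0,0.03,0,0],
    [0,0,0.05,0,0],
    [0,0,0.05,0,0],
  ],
)

```text
clock: 24.72
position: [0.4644, -0.0978, 0.0551]
ee_rot: [0.0, 0.0, 1.0, -0.0]
contact_force: [-0.0, -0.4, 3.4]
width: 0.0135
gripper_force: 39.5
```

play_rows(
  motion=[
    [0,0,0,0,20],
    [0,0,0,0,40],
    [0,0,0,0,50],
    [0,0,-0.3,0,50],
    [0,0,-1,0,50],
  ],
)

```text
clock: 25.35
position: [0.4635, -0.0974, 0.0949]
ee_rot: [-0.001, 0.0, 1.0, 0.001]
contact_force: [-0.3, 0.6, 0.6]
width: 0.0501
gripper_force: 0.0
```

play_rows(
  motion=[
    [0,0,-1.2,0,50],
    [0.3,0.5,-2.4,0,50],
    [0.6,1.5,-3,0,50],
    [0.6,2.5,-3,0,50],
    [0.6,2.5,-3,0,50],
  ],
)

```text
clock: 25.98
position: [0.4401, 0.0042, 0.2162]
ee_rot: [0.001, -0.002, 1.0, 0.0]
contact_force: [0.1, -0.0, -0.7]
width: 0.0497
gripper_force: 0.0
```

```bash
python3 - <<'E'
from h import *
pr=[("l",(.363,-.292),.060,.028),("m",(.658,-.165),.056,.0195),("s",(.371,.288),.052,.011),("xl",(.464,-.097),.064,.0365)]
t={}
for n in("scene","side"):
    d=manip.get_image(n); W=world(d)
    for k,c,z,_ in pr:
        m=(d["range_z"]>0)&(abs(W[...,2]-z)<.006)&(np.hypot(W[...,0]-c[0],W[...,1]-c[1])<.022)
        print(n,k,m.sum(),W[m].mean(0).round(4),"ztop %.4f"%np.percentile(W[m][:,2],95))
    for k,c in(("loupe",(.552,-.01)),("tin",(.675,-.006))):
        m=(d["range_z"]>0)&(W[...,2]>.008)&(W[...,2]<.045)&(np.hypot(W[...,0]-c[0],W[...,1]-c[1])<.045)
        print(n,k,cv2.minEnclosingCircle(W[m][:,None,:2].astype(np.float32)))
    t[n]=d
T=[]
for k,c,z,_ in pr:
    for n in t:
        d=t[n]; u,v=map(int,pix(d,(*c,.025))); T.append(cv2.resize(d["img"][v-30:v+30,u-30:u+30,::-1],(200,250),interpolation=cv2.INTER_CUBIC))
cv2.imwrite("pics/fin.png",np.vstack([np.hstack(T[:4]),np.hstack(T[4:])]))
print(manip.get_state()["position"],manip.get_state()["clock"])
E
```

```text
scene l 25 [ 0.3666 -0.2915  0.0592] ztop 0.0635
scene m 38 [ 0.6604 -0.1639  0.056 ] ztop 0.0596
scene s 44 [0.3736 0.2871 0.0518] ztop 0.0553
scene xl 29 [ 0.465  -0.0981  0.0638] ztop 0.0671
scene loupe ((0.5607268214225769, -0.017106618732213974), 0.025103919208049774)
scene tin ((0.6749125719070435, -0.006591178942471743), 0.03464653342962265)
side l 31 [ 0.3621 -0.2944  0.0586] ztop 0.0614
side m 17 [ 0.6564 -0.1659  0.0544] ztop 0.0572
side s 11 [0.3686 0.285  0.0511] ztop 0.0537
side xl 19 [ 0.4608 -0.1006  0.0635] ztop 0.0665
side loupe ((0.5524131059646606, -0.009659195318818092), 0.01836584508419037)
side tin ((0.6745244264602661, -0.005233450327068567), 0.03651423007249832)
[0.44038838 0.00217897 0.21542825] 26.075
```

View pics/fin.png

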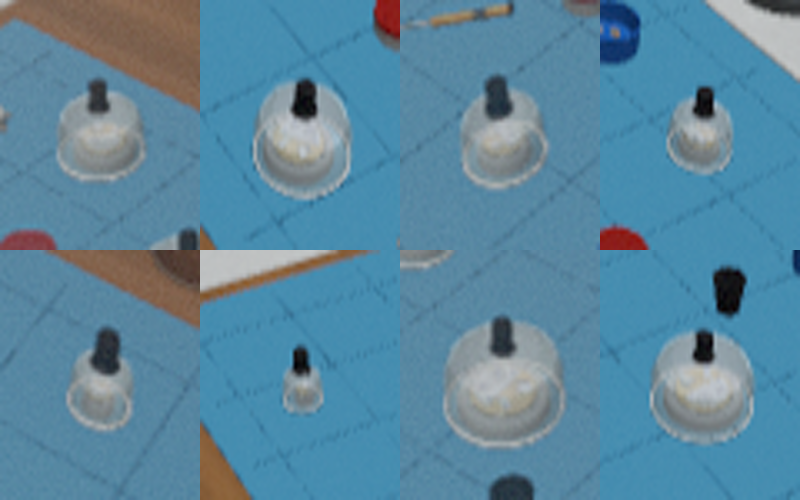

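All four covers stand flat with the movements in their middles, and the loupe and tin have not moved. Handing in.

```bash
python3 -c "
from rig import manip
print(manip.sign_off())"
```

```text
the job is handed in; nothing more can be done
None
```

I put all four movements under the covers of their size and handed the job in at about 26 s on the robot's clock; the last camera check showed each cover flat and centred and the loupe and tin unmoved, but the sign-off returned no verdict.

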